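# Run the self-test on the harness tester

## Robot

A 6-joint arm with a two-finger parallel gripper is mounted at the origin on the work surface. World frame = base frame: x ahead of the robot, y to its left, z up, the work surface at z = 0. Lengths are in m, angles in rad, forces in N, time in s.
With the tool pointing down it reaches from about 0.275 to 1 m from the base axis. Payload 8.4 kg.
Tool frame: the origin (TCP) lies on the centre line of the jaws, within the pads' length; the fingertips stand 17 mm ahead of it and the grasp point (between the pads) lies 2 mm behind it (bot.tcp_to_tips is the z of the fingertips in the tool frame, in m); z points along the fingers, y is the line along which they close (so a half turn about z gives the same grasp; the last joint's range is limited). The gripper opens to 85 mm and grips with 20 to 120 N. Pads are 22 mm wide; open, the fingers measure 114 mm over their backs; the gripper's body (76 mm by 85 mm) begins 54 mm behind the grasp point. The pads swing forward as they close: fully open they stand 13 mm farther back than shut.
Start: joints at [1.149, 0.353, 1.633, -0, 1.155, -0.002], TCP at [0.255, 0.571, 0.214] pointing down, gripper open.
Joint ranges: [-2.63, 2.63], [-0.92, 2.1], [0.06, 2.66], [-1.3, 4.44], [0, 2.69], [-3.02, 3.02]. Speed limits (rad/s): [2.22, 2.22, 2.79, 3.14, 3.14, 3.14].

## Interface

Orientations are given as a unit quaternion [x, y, z, w].
In Python, from workcell import bot, hand, kinematics, get_obs, vision, hand_in gives the robot as it stands. The module is installed in compiled form; this text tells all that it offers. Calls block until the motion is done:
- bot.reach(position, orientation): joint-space move of the TCP to a pose.
- bot.servo_line(position, ori=None, velocity=0.15): straight line of the TCP; ori=None keeps the orientation; velocity is the mean speed in m/s.
- bot.goto_joints(angles): joint-space move.
- hand.move_gripper(opening, strength=None): finger opening in m; strength is the grip in N (None keeps the last); returns when the fingers have stopped.
- bot.dwell(seconds).
- kinematics.solve_ik(position, orientation): joint angles nearest the present ones, or None.
- get_obs(): the state.
- vision.read_camera(name): name is "scene" or "side" or "wrist"; returns a dict with "frame" (400x640x3 uint8, red, green, blue), "intrinsics" (3x3 intrinsics, pixels), "view" (4x4, takes a point from world to camera coordinates). Camera axes: x right, y down, z forward; pixel columns grow to the right and rows downward; lengths in m; the calibration is good to about 2 mm. The wrist camera is an equidistant fisheye: a pixel r from the principal point sees the ray r / f radians off the axis. A picture is of the moment at which its call begins. There is no depth.
A pose or a line that the arm cannot do raises bot.IKError and nothing moves.
- hand_in(): hands the job in; it is judged then, once.
The state is a dict: "time_s": time; "joint_pos": joint angles; "joint_vel": joint speeds; "joint_efforts": joint torques, N m; "position": TCP position; "orientation": TCP orientation; "wrist_force": force on the tool from outside, world axes, zero at the start; "ft_torque": the same for the moment, N m; "gripper_width": finger opening in m; "grip_force": force on a finger pad.
Only numpy, scipy, OpenCV 4.12 (cv2) and the standard library are available. Lean on these libraries where they do the work, as an engineer would, in place of code of your own. Each camera call takes 0.05 s, during which the arm holds its last target. There are 200 camera calls.

## Task

Run the harness tester's self-test: swing its clear guard up and over by the black handle until it is fully open towards you, then press the square key, then the large round key, each fully down and released, and last hold the long bar key fully down for at least one second, one key at a time. Never press the small round key and leave the tray, the spool and the screwdriver where they are. With all keys up again, close the guard fully onto the slope and let go of it.

Things in the scene. Friction and masses are not known exactly. Their poses are not given: they have to be found in the camera images.
- console: harness tester: fixed grey console 220 mm deep, 250 mm wide, front to -x at yaw 0. Origin on the bench under the middle of the key row (row: 13 mm behind it, panel there 55 mm up). Key panel slopes up to the rear at 30 degrees; four white keys in one row across it, 52 mm pitch, order varies. Side cheeks 26 mm above the panel, 234 mm apart. Rear deck 65 mm high
- guard (a joint): hinge of the clear guard over the keys, rad: 0 = closed on the slope (30 degrees above level, handle to the rear), grows as its rear edge is lifted over and down towards the robot, 2.1 = fully open, at its stop, leaning towards the robot 30 degrees above level. The hinge is stiff and stays where it is left. May start slightly ajar, up to 0.3
- guard_handle (a point): middle of the guard's handle: a black round bar 10 mm thick and 110 mm long, parallel to the hinge, in the plane of the guard, 135 mm from the hinge line and held 43 mm clear of the guard's edge by an arm at each end; open space around it. y axis = along the bar; x axis = away from the hinge
- guard_hinge (a point): middle of the guard's hinge line, 40 mm in front of the console's origin and 55 mm up, at the foot of the slope. The guard is a clear pane in an aluminium frame, 92 mm by 236 mm, 6 mm thick, 180 g, turning about this point's y axis
- key_square (a joint): square key, its travel in m, 0 = up, 0.006 = fully down; spring returns it; about 5 N holds it fully down
- key_square_top (a point): square key, 28 by 28 mm, centre of its top face at rest 14 mm above the sloping panel (moves with the key); z axis = out of the panel, the reverse of the pressing direction; x axis = up the slope
- key_round (a joint): large round key, its travel in m, 0 = up, 0.006 = fully down; spring returns it; about 5 N holds it fully down
- key_round_top (a point): large round key, 30 mm in diameter, centre of its top face at rest 14 mm above the sloping panel (moves with the key); z axis = out of the panel, the reverse of the pressing direction; x axis = up the slope
- key_bar (a joint): long bar key, its travel in m, 0 = up, 0.006 = fully down; spring returns it; about 5 N holds it fully down
- key_bar_top (a point): bar key, 12 mm wide across the row and 44 mm long up the slope, centre of its top face at rest 14 mm above the sloping panel (moves with the key); z axis = out of the panel, the reverse of the pressing direction; x axis = up the slope
- key_small (a joint): small round key, not to be pressed, its travel in m, 0 = up, 0.006 = fully down; spring returns it; about 5 N holds it fully down
- key_small_top (a point): small round key, 13 mm in diameter, centre of its top face at rest 14 mm above the sloping panel (moves with the key); z axis = out of the panel, the reverse of the pressing direction; x axis = up the slope
- tray: bystander: open aluminium tray 110 by 160 by 45 mm, origin under its centre, left of the console
- spool: bystander: small cardboard wire reel (the spool) 64 mm in diameter, 52 mm high, origin under its centre, right of the console
- driver: bystander: screwdriver with a black handle, lying right of the console, x axis along it

How it is judged:
On the way, in this order (a step that is already met when the one before it is completed fails the run):
1. the guard is open to within about 12 degrees of its stop (value of joint guard above 1.88 rad), for 0.2 s.
2. the square key is pressed down (beyond 4.5 of 6 mm) (value of joint key_square above 0.0045 m and not (value of joint key_round above 0.003 m) and not (value of joint key_bar above 0.003 m)), for 0.1 s.
3. then the large round key is pressed down, the others up (value of joint key_round above 0.0045 m and not (value of joint key_square above 0.003 m) and not (value of joint key_bar above 0.003 m)), for 0.1 s.
4. then the long bar key is held down for a second, the others up (value of joint key_bar above 0.0045 m and not (value of joint key_square above 0.003 m) and not (value of joint key_round above 0.003 m)), for 0.95 s.
At the end, for the whole second after the job is handed in: the guard is closed on the slope (within 0.07 rad) and at rest, all four keys are up (within 1.5 mm) (value of joint guard below 0.07 rad and value of joint each of key_square, key_round, key_bar, key_small below 0.0015 m and velocity of joint guard between -0.05 and 0.05 rad/s); the robot touches nothing.
It fails at once if the small round key is pressed (more than 3 mm) (value of joint key_small above 0.003 m).
It fails at once if two keys are down at once (more than 3 mm each) (value of joint each of key_square, key_round above 0.003 m or value of joint each of key_square, key_bar above 0.003 m or value of joint each of key_round, key_bar above 0.003 m).
It fails at once if the tray is disturbed (moved more than 20 mm) (distance of tray from where it was at the start of the episode above 0.02 m).
It fails at once if the spool is disturbed (moved more than 20 mm) (distance of spool from where it was at the start of the episode above 0.02 m).
It fails at once if the screwdriver is disturbed (moved more than 20 mm) (distance of driver from where it was at the start of the episode above 0.02 m).
It also fails if it takes over 72 s, if anything falls off the work surface, if the arm or the gripper's body presses on something with over 40 N, if the wrist force passes 120 N, or if a joint passes its speed limit or range.

## Working session

There is one attempt and no reset: what is moved stays moved. The work goes in short steps, each a Python script; the robot and the scene stay as the last script left them, time stands still between calls to the robot, and variables do not carry over. Pictures are saved under pics/ and viewed, at most 10 in all, crops included, and the job is handed in when it is done.

```bash
mkdir -p pics
cat > h.py <<'E'
import numpy as np, cv2
from workcell import bot, hand, kinematics, get_obs, vision, hand_in
E
python3 - <<'E'
from h import *
for n in ("scene","side"):
    d=vision.read_camera(n)
    cv2.imwrite(f"pics/{n}.png",cv2.cvtColor(d["frame"],cv2.COLOR_RGB2BGR))
    np.savez(f"pics/{n}.npz",**d)
    print(n,d["intrinsics"].round(1).tolist(),d["view"].round(3).tolist())
print(bot.tcp_to_tips,get_obs())
E
```

```text
scene [[407.6, 0.0, 323.4], [0.0, 407.6, 204.5], [0.0, 0.0, 1.0]] [[-0.523, 0.853, 0.0, 0.272], [0.637, 0.39, -0.665, -0.304], [-0.567, -0.347, -0.747, 1.349], [0.0, 0.0, 0.0, 1.0]]
side [[407.5, 0.0, 316.6], [0.0, 407.5, 198.2], [0.0, 0.0, 1.0]] [[0.95, -0.312, -0.014, -0.545], [-0.245, -0.717, -0.653, 0.242], [0.193, 0.624, -0.757, 1.106], [0.0, 0.0, 0.0, 1.0]]
0.017 {'time_s': 0.1, 'joint_pos': array([ 1.14857565e+00,  3.53580259e-01,  1.63405969e+00,  7.11615049e-06,
        1.15521098e+00, -2.38134540e-03]), 'joint_vel': array([ 0.00101562,  0.00015316, -0.00169886, -0.00064852,  0.00081727,
       -0.00086439]), 'joint_efforts': array([ 4.73302907e-05, -6.06359982e+01, -3.42820430e+01, -9.21755856e-06,
        3.99818702e-03,  6.76840642e-06]), 'position': array([0.25456006, 0.57031377, 0.21313595]), 'orientation': array([ 2.08382695e-01,  9.78047165e-01, -6.14326636e-04, -1.35746649e-04]), 'wrist_force': array([-0.08874244,  0.71428262,  0.06154415]), 'ft_torque': array([0.05335243, 0.01280957, 0.00306057]), 'grip_force': 0.0, 'gripper_width': 0.08539515248056664}
```

View pics/scene.png

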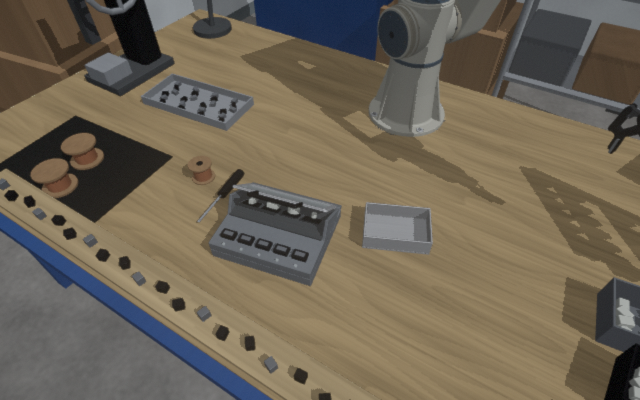

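View pics/side.png

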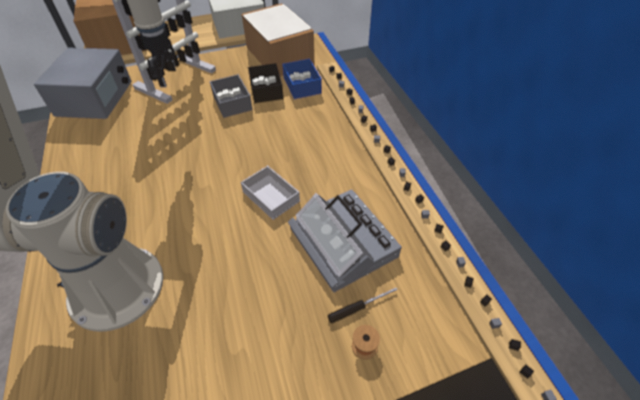

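```bash
cat >> h.py <<'E'
def ray(d,uv):
    K,V=d["intrinsics"],d["view"]; R,t=V[:3,:3],V[:3,3]
    x=np.array([(uv[0]-K[0,2])/K[0,0],(uv[1]-K[1,2])/K[1,1],1.])
    if d.get("fish"):
        r=np.hypot(x[0],x[1]); x=np.array([x[0]/r*np.sin(r),x[1]/r*np.sin(r),np.cos(r)])
    v=R.T@x; return -R.T@t, v/np.linalg.norm(v)
def onz(d,uv,z):
    c,v=ray(d,uv); return c+v*(z-c[2])/v[2]
def tri(*rays):
    A=sum(np.eye(3)-np.outer(v,v) for c,v in rays); b=sum((np.eye(3)-np.outer(v,v))@c for c,v in rays)
    return np.linalg.solve(A,b)
E
python3 - <<'E'
from h import *
s=dict(np.load("pics/scene.npz")); e=dict(np.load("pics/side.npz"))
print(onz(s,(212,253),.0),onz(s,(309,278),.0),onz(e,(335,287),0),onz(e,(399,250),0))
a=cv2.resize(cv2.imread("pics/scene.png")[170:290,190:350],None,fx=5,fy=5,interpolation=cv2.INTER_CUBIC)
b=cv2.resize(cv2.imread("pics/side.png")[180:295,280:410],None,fx=5,fy=5,interpolation=cv2.INTER_CUBIC)
cv2.imwrite("pics/sc.png",a);cv2.imwrite("pics/si.png",b)
w=vision.read_camera("wrist");print(w["intrinsics"].tolist());V=w["view"];print(V.round(3).tolist(),-V[:3,:3].T@V[:3,3])
E
```

```text
[ 7.60674995e-01 -1.64962411e-01  1.11022302e-16] [0.6973763  0.07029238 0.        ] [ 0.56374877 -0.1889295   0.        ] [ 0.77822845 -0.13642154  0.        ]
[[309.70691628693146, 0.0, 317.03039245683266], [0.0, 309.70691628693146, 203.39338701302017], [0.0, 0.0, 1.0]]
[[0.406, 0.914, -0.001, -0.625], [0.872, -0.387, 0.3, -0.04], [0.274, -0.123, -0.954, 0.38], [0.0, 0.0, 0.0, 1.0]] [0.18435011 0.60237025 0.37351788]
```

View pics/si.png

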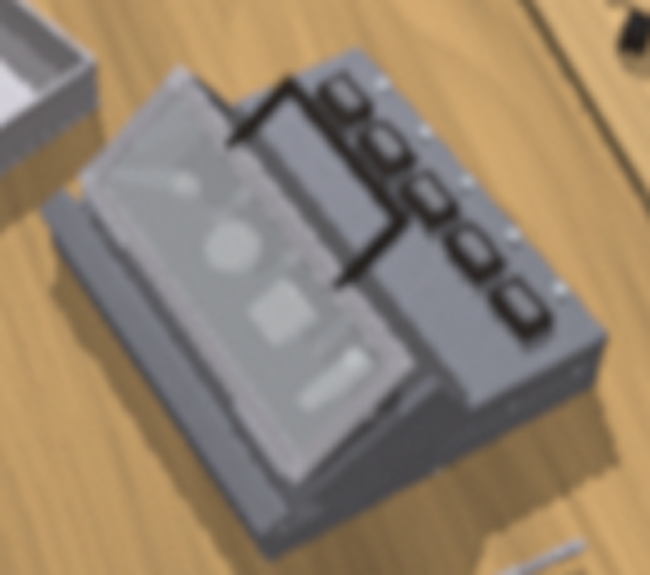

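```bash
cat >> h.py <<'E'
from scipy.spatial.transform import Rotation as Rot
def cdir(yaw): return np.array([np.cos(yaw),np.sin(yaw),0]),np.array([-np.sin(yaw),np.cos(yaw),0])
def quat(x,y): # tool x,y axes
    return Rot.from_matrix(np.c_[x,y,np.cross(x,y)]).as_quat()
E
python3 - <<'E'
from h import *
cx,cy=cdir(.25)
q=quat(-cx,cy)
out=[]
for i,p in enumerate([(0.53,0.10,.24),(.50,-.15,.24)]):
    bot.reach(p,q)
    bot.dwell(.3)
    w=vision.read_camera("wrist"); np.savez(f"pics/w{i}.npz",fish=1,**w)
    out.append(cv2.cvtColor(w["frame"],cv2.COLOR_RGB2BGR)[:,:])
    cv2.imwrite(f"pics/w{i}.png",out[-1])
print(get_obs()["time_s"])
E
```

```text
3.8083
```

View pics/w0.png

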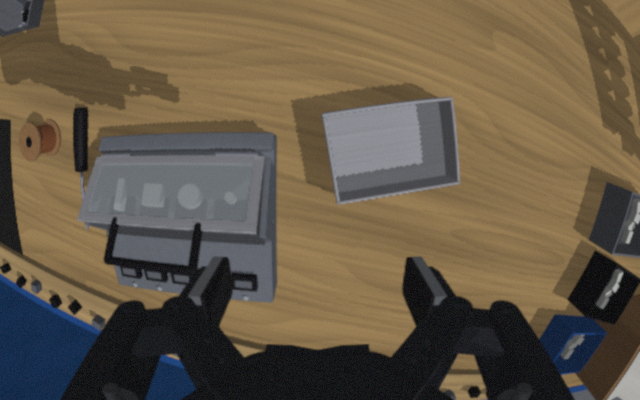

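View pics/w1.png

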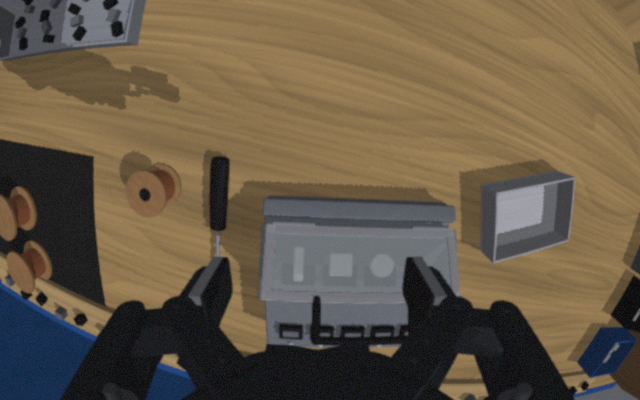

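Run:
```python
from h import *
a=dict(np.load("pics/w0.npz"));b=dict(np.load("pics/w1.npz"))
for n,p,q in [("bar",(120,193),(298,264)),("sq",(153,194),(341,264)),("rd",(190,197),(382,265))]:
    print(n,tri(ray(a,p),ray(b,q)))
cx,cy=cdir(.25); q=quat(-cx,cy)
ims=[]
for i,p in enumerate([(0.74,-0.03,.26),(.71,-.12,.26),(.73,.08,.26)]):
    bot.reach(p,q); bot.dwell(.3)
    w=vision.read_camera("wrist"); np.savez(f"pics/v{i}.npz",fish=1,**w)
    im=cv2.cvtColor(w["frame"],cv2.COLOR_RGB2BGR); cv2.imwrite(f"pics/v{i}.png",im); ims.append(im[20:300,120:520])
cv2.imwrite("pics/vv.png",cv2.resize(np.vstack(ims[:2]),None,fx=1.07,fy=1.07))
print(get_obs()["time_s"])
```

```text
bar [ 0.60875691 -0.1441133   0.06477815]
sq [ 0.59711292 -0.09268331  0.06350489]
rd [ 0.58787421 -0.04138366  0.06242026]
7.1917
```

View pics/vv.png

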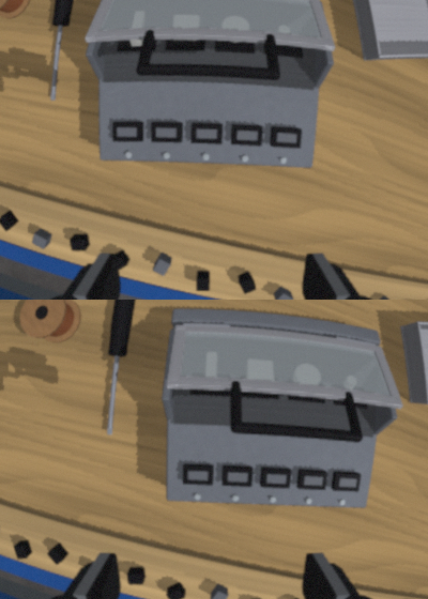

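Run:
```python
from h import *
D={n:dict(np.load(f"pics/{n}.npz")) for n in("w0","w1","v0","v1")}
def blob(n,uv,dark=False,h=18):
    g=cv2.GaussianBlur(cv2.cvtColor(D[n]["frame"],cv2.COLOR_RGB2GRAY),(3,3),0); u,v=map(int,uv); v0=max(v-h,0)
    w=g[v0:v+h+1,u-h:u+h+1]
    _,m=cv2.threshold(w,0,255,cv2.THRESH_OTSU)
    k,l,s,c=cv2.connectedComponentsWithStats(m,connectivity=4)
    i=l[v-v0,h]; 
    return c[i]+[u-h,v0], s[i][2:].tolist()
for nm,pts in {"bar":{"w0":(120,193),"w1":(298,264),"v1":(318,79)},"sq":{"w0":(153,194),"w1":(341,264),"v1":(363,86)},"rd":{"w0":(190,197),"w1":(382,265),"v1":(407,89)}}.items():
    B={n:blob(n,p) for n,p in pts.items()}
    print(nm,[(c.round(1).tolist(),s) for c,s in B.values()],tri(*[ray(D[n],c) for n,(c,s) in B.items()]).round(4))
print("lampL",tri(ray(D["v0"],(239.6,165.8)),ray(D["v1"],(304.1,204.5))),"lampR",tri(ray(D["v0"],(384.5,169.5)),ray(D["v1"],(439.6,209.2))))
# handle: dark mask
for n,(x0,x1,y0,y1) in {"v0":(244,390,50,100),"v1":(332,465,95,155)}.items():
    g=cv2.cvtColor(D[n]["frame"],cv2.COLOR_RGB2GRAY)[y0:y1,x0:x1]
    m=(g<45).astype(np.uint8); k,l,s,c=cv2.connectedComponentsWithStats(m); i=1+s[1:,4].argmax()
    m=l==i; print(n,s[i])
    lo=[(x+x0,np.nonzero(m[:,x])[0].max()+y0,np.nonzero(m[:,x])[0].min()+y0) for x in range(0,x1-x0,6) if m[:,x].any()]
    print(lo)
print("hL",tri(ray(D["v0"],(252.7,87.3)),ray(D["v1"],(339.6,142.8))),"hR",tri(ray(D["v0"],(378,87.3)),ray(D["v1"],(456.4,146.5))))
```

```text
bar [([119.7, 195.8], [13, 34, 296]), ([298.2, 264.0], [11, 35, 335]), ([317.1, 80.2], [11, 23, 238])] [ 0.607  -0.1436  0.0693]
sq [([152.3, 195.3], [23, 24, 466]), ([340.7, 264.4], [23, 22, 490]), ([362.7, 85.3], [25, 21, 453])] [ 0.5968 -0.0934  0.0656]
rd [([189.3, 196.2], [23, 26, 468]), ([381.8, 265.0], [24, 23, 433]), ([406.8, 89.7], [25, 20, 400])] [ 0.5859 -0.0426  0.065 ]
lampL [ 0.75285283 -0.1238836   0.05552903] lampR [0.71383041 0.04775522 0.05809373]
v0 [   0    0  146   45 2157]
[(244, np.int64(67), np.int64(64)), (250, np.int64(89), np.int64(64)), (256, np.int64(89), np.int64(53)), (262, np.int64(89), np.int64(50)), (268, np.int64(89), np.int64(80)), (274, np.int64(89), np.int64(80)), (280, np.int64(90), np.int64(80)), (286, np.int64(89), np.int64(80)), (292, np.int64(90), np.int64(80)), (298, np.int64(90), np.int64(80)), (304, np.int64(90), np.int64(80)), (310, np.int64(90), np.int64(80)), (316, np.int64(90), np.int64(81)), (322, np.int64(90), np.int64(81)), (328, np.int64(91), np.int64(81)), (334, np.int64(91), np.int64(82)), (340, np.int64(91), np.int64(82)), (346
[... 501 characters left out ...]
nt64(144), np.int64(108)), (368, np.int64(145), np.int64(109)), (374, np.int64(145), np.int64(109)), (380, np.int64(146), np.int64(109)), (386, np.int64(146), np.int64(137)), (392, np.int64(146), np.int64(138)), (398, np.int64(147), np.int64(138)), (404, np.int64(147), np.int64(139)), (410, np.int64(148), np.int64(139)), (416, np.int64(148), np.int64(140)), (422, np.int64(148), np.int64(140)), (428, np.int64(149), np.int64(141)), (434, np.int64(150), np.int64(115)), (440, np.int64(150), np.int64(115)), (446, np.int64(151), np.int64(107)), (452, np.int64(152), np.int64(117)), (458, np.int64(121), np.int64(118))]
hL [ 0.65955097 -0.1099536   0.14273464] hR [ 0.63165364 -0.00213039  0.14649153]
```

Run:
```python
from h import *
D={n:dict(np.load(f"pics/{n}.npz")) for n in("w0","w1","v0","v1","scene","side")}
for k in("scene","side"): D[k].pop("fish",None)
yaw=lambda R,L:np.arctan2(-(L-R)[0],(L-R)[1])
K={"w0":[(119.7,195.8),(152.3,195.3),(189.3,196.2)],"w1":[(298.2,264),(340.7,264.4),(381.8,265)],"v1":[(317.1,80.2),(362.7,85.3),(406.8,89.7)]}
for n,p in K.items():
    P=[onz(D[n],q,.067) for q in p]; print(n,yaw(P[0],P[2]).round(3),np.linalg.norm(P[0]-P[2]).round(4),P[1].round(4))
for z in (.065,): 
  for n,l,r in[("v0",(239.6,165.8),(384.5,169.5)),("v1",(304.1,204.5),(439.6,209.2))]:
    L,R=onz(D[n],l,z),onz(D[n],r,z);print("lamp",n,yaw(L,R).round(3),np.linalg.norm(L-R).round(4),((L+R)/2).round(4))
H={"v0":[(253,84.8),(374,88.6)],"v1":[(341,138),(453,147.2)]}
for z in(.135,.145):
  for n,(l,r) in H.items():
    L,R=onz(D[n],l,z),onz(D[n],r,z);print("handle",z,n,yaw(L,R).round(3),np.linalg.norm(L-R).round(4),((L+R)/2).round(4))
M=tri(*[ray(D[n],np.mean(H[n],0)) for n in H]); print("hmid",M)
# side view handle ends (crop/5 + 280,180)
s=D["side"]; L=(280+291/5,180+83/5); R=(280+402/5,180+218/5)
for z in(.135,.145): P,Q=onz(s,L,z),onz(s,R,z); print("side",z,yaw(Q,P).round(3),np.linalg.norm(P-Q).round(4),((P+Q)/2).round(4))
```

```text
w0 0.239 0.1047 [ 0.5977 -0.0918  0.067 ]
w1 0.228 0.1034 [ 0.5958 -0.0937  0.067 ]
v1 0.183 0.1033 [ 0.5958 -0.0946  0.067 ]
lamp v0 0.224 0.1723 [ 0.732  -0.0381  0.065 ]
lamp v1 0.216 0.1723 [ 0.7308 -0.0399  0.065 ]
handle 0.135 v0 0.216 0.1108 [ 0.6447 -0.0576  0.135 ]
handle 0.135 v1 0.208 0.1119 [ 0.6446 -0.0545  0.135 ]
handle 0.145 v0 0.216 0.1069 [ 0.6454 -0.0573  0.145 ]
handle 0.145 v1 0.208 0.108 [ 0.6443 -0.0574  0.145 ]
hmid [ 0.6458898  -0.0571577   0.13533837]
side 0.135 0.209 0.1091 [ 0.6507 -0.0513  0.135 ]
side 0.145 0.209 0.1078 [ 0.6473 -0.0587  0.145 ]
```

```bash
cat >> h.py <<'E'
YAW=.217; cx,cy=cdir(YAW); ez=np.array([0,0,1.])
ORG=np.array([.5850,-.0694,0]); HNG=ORG-.04*cx+.055*ez
A=np.radians(-60)
def dvec(a): return np.cos(a)*cx+np.sin(a)*ez
def tq(a,s=1):
    z=dvec(a); x=s*cy; return quat(x,np.cross(z,x))
def bar(th,r=.135): p=np.pi/6+th; return HNG+r*(np.cos(p)*cx+np.sin(p)*ez)
def key(i): # local y
    return ORG+.006*cx+i*cy+.067*ez
KEYS=dict(bar=-.078,sq=-.026,rd=.026)
E
python3 - <<'E'
from h import *
print("start",get_obs()["joint_pos"].round(2))
for s in(1,-1):
  for ad in(-60,-75,-90):
    a=np.radians(ad);q=tq(a,s);print(s,ad)
    for P in [bar(.2)-.1*dvec(a),bar(.2),bar(0),bar(1.1),bar(2.08),bar(2.08)-.1*dvec(a),key(-.078),key(.026)-.05*dvec(a)]:
        j=kinematics.solve_ik(P,q); print("  ",None if j is None else np.round(j,2))
E
```

```text
start [ 0.11  0.49  1.32 -0.    1.33 -1.71]
1 -60
   [-0.25  0.09  2.06  0.43  0.57 -0.78]
   [-0.2   0.29  2.04  0.58  0.38 -0.91]
   [-0.19  0.34  2.03  0.62  0.35 -0.95]
   [-0.32  0.07  2.19  0.57  0.49 -0.99]
   [-0.51  0.06  2.42  0.94  0.42 -1.56]
   [-0.64 -0.21  2.38  0.62  0.71 -1.28]
   [-0.4   0.41  2.11  1.03  0.35 -1.56]
   [-0.23  0.24  2.23  0.86  0.29 -1.23]
1 -75
   [-0.16  0.2   1.81  0.12  0.89 -0.44]
   [-0.14  0.34  1.85  0.14  0.71 -0.45]
   [-0.13  0.39  1.83  0.14  0.67 -0.45]
   [-0.22  0.14  2.01  0.16  0.76 -0.54]
   [-0.35  0.09  2.26  0.25  0.59 -0.76]
   [-0.39 -0.11  2.19  0.2   0.86 -0.72]
   [-0.31  0.43  1.93  0.25  0.56 -0.72]
   [-0.14  0.29  2.02  0.16  0.59 -0.48]
1 -90
   [-0.09  0.36  1.55  0.    1.23 -0.31]
   [-0.09  0.46  1.64 -0.    1.04 -0.31]
   [-0.08  0.5   1.62 -0.    1.02 -0.3 ]
   [-0.15  0.25  1.83 -0.    1.06 -0.37]
   [-0.24  0.19  2.09 -0.    0.86 -0.45]
   [-0.24  0.05  1.99  0.    1.1  -0.45]
   [-0.24  0.52  1.74 -0.    0.88 -0.45]
   [-0.08  0.4   1.8  -0.    0.94 -0.29]
-1 -60
   [-0.25  0.09  2.06  0.43  0.57  2.36]
   [-0
[... 250 characters left out ...]
 0.24  2.23  0.86  0.29  1.91]
-1 -75
   [-0.16  0.2   1.81  0.12  0.89  2.7 ]
   [-0.14  0.34  1.85  0.14  0.71  2.69]
   [-0.13  0.39  1.83  0.14  0.67  2.69]
   [-0.22  0.14  2.01  0.16  0.76  2.6 ]
   [-0.35  0.09  2.26  0.25  0.59  2.38]
   [-0.39 -0.11  2.19  0.2   0.86  2.42]
   [-0.31  0.43  1.93  0.25  0.56  2.42]
   [-0.14  0.29  2.02  0.16  0.59  2.66]
-1 -90
   [-0.09  0.36  1.55  0.    1.23  2.84]
   [-0.09  0.46  1.64 -0.    1.04  2.84]
   [-0.08  0.5   1.62 -0.    1.02  2.84]
   [-0.15  0.25  1.83 -0.    1.06  2.78]
   [-0.24  0.19  2.09 -0.    0.86  2.69]
   [-0.24  0.05  1.99  0.    1.1   2.69]
   [-0.24  0.52  1.74 -0.    0.88  2.69]
   [-0.08  0.4   1.8  -0.    0.94  2.85]
```

```bash
cat >> h.py <<'E'
AG=np.radians(-75)
def F(): return get_obs()["wrist_force"]
E
python3 - <<'E'
from h import *
q=tq(AG);d=dvec(AG);B=bar(.2)
hand.move_gripper(.035)
bot.reach(B-.09*d,q); bot.dwell(.2); f0=F()
bot.servo_line(B-.04*d,velocity=.1)
w=vision.read_camera("wrist"); cv2.imwrite("pics/g0.png",cv2.cvtColor(w["frame"],cv2.COLOR_RGB2BGR))
bot.servo_line(B+.002*d,velocity=.05); print("in",F()-f0)
hand.move_gripper(0,strength=30); bot.dwell(.3)
o=get_obs();print(F()-f0,o["gripper_width"],o["grip_force"],o["time_s"])
np.save("f0.npy",f0)
E
```

```text
in [-0.16927429 -1.15391637  0.42562955]
[ 0.22819197 -0.44058733 -0.15921322] -0.00029123092960383674 0.0 11.525
```

Run:
```python
from h import *
w=vision.read_camera("wrist"); np.savez("pics/g1.npz",fish=1,**w)
s=vision.read_camera("side")
a=cv2.cvtColor(w["frame"],cv2.COLOR_RGB2BGR); b=cv2.cvtColor(s["frame"],cv2.COLOR_RGB2BGR)[170:290,270:430]
cv2.imwrite("pics/g1.png",np.vstack([cv2.resize(a[60:360],(640,300)),cv2.resize(b,(400,300),interpolation=cv2.INTER_CUBIC).repeat(1,1) if 0 else cv2.copyMakeBorder(cv2.resize(b,(400,300),interpolation=cv2.INTER_CUBIC),0,0,0,240,0)]))
o=get_obs();print(o["position"],bar(.2)+.002*dvec(AG))
```

```text
[ 0.64522301 -0.05613251  0.14241778] [ 0.64524362 -0.056118    0.14244976]
```

View pics/g1.png

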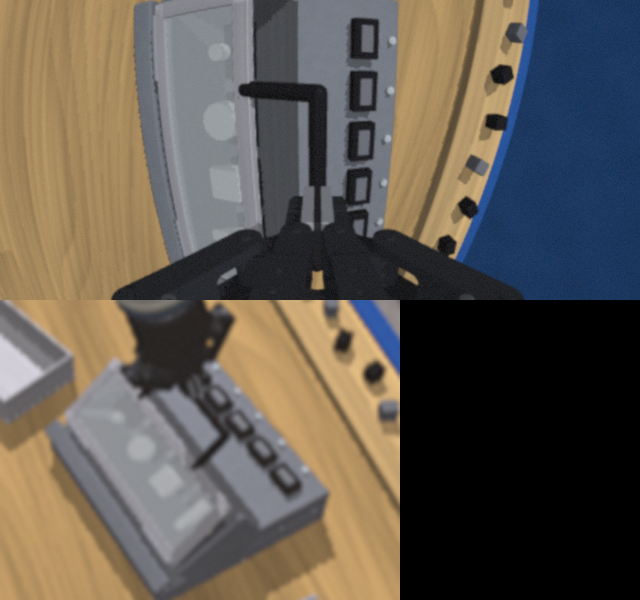

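Run:
```python
from h import *
D={n:dict(np.load(f"pics/{n}.npz")) for n in("v0","v1","g1","scene","side")}
for k in("scene","side"): D[k].pop("fish",None)
P={"v0":(374,88.6),"v1":(453,147.2),"g1":(319,152),"side":(280+291/5,180+83/5)}
P["side"]=(280+293/5,180+87/5)
for n in P: print(n,[onz(D[n],P[n],z).round(4).tolist() for z in(.12,.13,.14)], (-D[n]["view"][:3,:3].T@D[n]["view"][:3,3]).round(3))
for c in(("v0","v1"),("v0","g1"),("v1","g1"),("v0","side"),("g1","side"),("v0","v1","g1","side")): print(c,tri(*[ray(D[n],P[n]) for n in c]).round(4))
L={"v0":(253,84.8),"v1":(341,138),"side":(280+400/5,180+216/5)}
for c in(("v0","v1"),("v0","side"),("v1","side")): print(c,tri(*[ray(D[n],L[n]) for n in c]).round(4))
# frame edge top corners of pane, predicted tips
o=get_obs(); R=Rot.from_quat(o["orientation"]).as_matrix(); tip=o["position"]+R[:,2]*.017
w=D["g1"];x=w["view"][:3,:3]@tip+w["view"][:3,3];t=np.arctan2(np.hypot(*x[:2]),x[2]);print(tip,w["intrinsics"][:2,2]+309.7*t*x[:2]/np.hypot(*x[:2]))
```

```text
v0 [[0.6311, -0.0011, 0.12], [0.6322, -0.0027, 0.13], [0.6334, -0.0043, 0.14]] [ 0.665 -0.049  0.421]
v1 [[0.6329, 0.0075, 0.12], [0.633, 0.0026, 0.13], [0.6331, -0.0022, 0.14]] [ 0.636 -0.137  0.42 ]
g1 [[0.6412, -0.004, 0.12], [0.6382, -0.0032, 0.13], [0.6352, -0.0024, 0.14]] [0.588 0.01  0.297]
side [[0.6442, 0.011, 0.12], [0.641, 0.003, 0.13], [0.6378, -0.005, 0.14]] [ 0.363 -0.687  0.988]
('v0', 'v1') [ 0.6336 -0.0051  0.1457]
('v0', 'g1') [ 0.6341 -0.0034  0.1412]
('v1', 'g1') [ 0.6338 -0.0026  0.1419]
('v0', 'side') [ 0.6353 -0.0059  0.1428]
('g1', 'side') [ 0.6375 -0.0027  0.1368]
('v0', 'v1', 'g1', 'side') [ 0.6348 -0.0038  0.1409]
('v0', 'v1') [ 0.6562 -0.1101  0.1416]
('v0', 'side') [ 0.6574 -0.1098  0.1451]
('v1', 'side') [ 0.6562 -0.111   0.1472]
[ 0.64951869 -0.05518529  0.12599676] [316.79646629 236.53898704]
```

Run:
```python
from h import *
w=dict(np.load("pics/g1.npz")); g=cv2.cvtColor(w["frame"],cv2.COLOR_RGB2GRAY)
for r in (165,180,195,210,225,235,242,250,258,266,275): print(r,g[r,296:342:1].tolist())
def px(p):
    x=w["view"][:3,:3]@p+w["view"][:3,3];t=np.arctan2(np.hypot(*x[:2]),x[2]);return (w["intrinsics"][:2,2]+309.7*t*x[:2]/np.hypot(*x[:2])).round(1)
for th in(0,.1,.2,.3): print(th,[px(bar(th)+k*cy) for k in(.055,.03,.011)],[px(bar(th)+.03*cy+e*.005*dvec(AG+np.pi/2)) for e in(-1,1)])
a=cv2.resize(cv2.cvtColor(w["frame"],cv2.COLOR_RGB2BGR)[130:300,230:410],None,fx=3.3,fy=3.3,interpolation=cv2.INTER_CUBIC); cv2.imwrite("pics/g1z.png",a)
```

```text
165 [75, 88, 114, 123, 124, 123, 126, 122, 122, 124, 121, 109, 73, 40, 30, 24, 22, 21, 29, 23, 28, 33, 33, 29, 30, 34, 34, 31, 34, 28, 48, 87, 109, 121, 120, 123, 123, 123, 123, 124, 124, 123, 123, 124, 124, 124]
180 [77, 86, 108, 122, 124, 125, 122, 126, 126, 121, 119, 106, 77, 43, 23, 29, 27, 28, 21, 31, 33, 36, 33, 30, 25, 20, 35, 33, 30, 29, 53, 99, 116, 121, 121, 122, 118, 121, 123, 121, 122, 122, 122, 122, 123, 120]
195 [76, 82, 97, 119, 122, 122, 120, 120, 123, 122, 119, 105, 74, 42, 26, 20, 26, 27, 26, 27, 31, 36, 35, 28, 28, 29, 31, 32, 32, 37, 64, 100, 118, 120, 124, 123, 121, 120, 123, 123, 123, 124, 123, 124, 122, 125]
210 [71, 82, 98, 114, 120, 124, 121, 122, 126, 123, 120, 114, 91, 53, 28, 22, 25, 27, 35, 23, 27, 33, 30, 32, 34, 32, 32, 30, 32, 44, 72, 104, 121, 123, 122, 122, 126, 119, 120, 122, 121, 121, 121, 124, 124, 121]
225 [75, 77, 93, 111, 124, 123, 126, 122, 122, 122, 123, 109, 91, 55, 22, 28, 21, 30, 29, 31, 28, 30, 34, 27, 31, 24, 31, 28, 33, 38, 72, 107, 119, 123, 125, 124, 123, 120, 120, 123, 120, 120, 121, 117, 121, 123]
235 [73, 79, 90, 109, 121, 122, 121
[... 1022 characters left out ...]
, 39, 35]
275 [24, 26, 28, 27, 51, 77, 105, 109, 111, 109, 112, 113, 112, 112, 114, 112, 104, 84, 51, 35, 29, 36, 29, 35, 51, 82, 102, 111, 112, 110, 111, 111, 114, 111, 111, 111, 107, 87, 59, 42, 31, 33, 35, 36, 34, 36]
0 [array([333. , 146.8]), array([332.5, 187.4]), array([332. , 216.6])] [array([324.3, 187.4]), array([340.6, 187.4])]
0.1 [array([326.8, 149.5]), array([326.4, 193. ]), array([326., 224.])] [array([317.6, 193. ]), array([335.1, 193. ])]
0.2 [array([317. , 152.6]), array([316.9, 199.1]), array([316.9, 232. ])] [array([307.6, 199.1]), array([326.3, 199.2])]
0.3 [array([303.2, 156. ]), array([303.7, 205.9]), array([304.2, 240.7])] [array([293.7, 205.9]), array([313.7, 205.9])]
```

View pics/g1z.png

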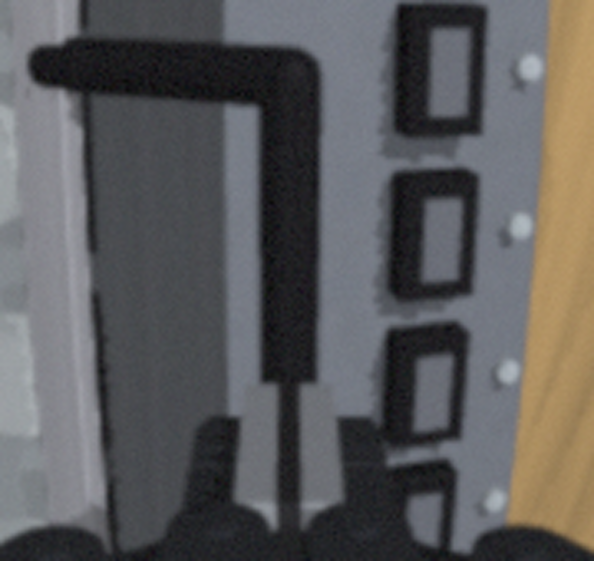

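Run:
```python
from h import *
d=dvec(AG);B=bar(.2);f0=np.load("f0.npy")
for k in(.012,.020,.028):
    hand.move_gripper(.035); bot.servo_line(B+k*d,velocity=.06); 
    f=F()-f0
    hand.move_gripper(0,strength=30); bot.dwell(.2); o=get_obs(); print(k,f.round(1),(F()-f0).round(1),o["gripper_width"].round(4),o["grip_force"],o["time_s"])
    if o["gripper_width"]>.006: break
w=vision.read_camera("wrist"); np.savez("pics/g2.npz",fish=1,**w)
g=cv2.cvtColor(w["frame"],cv2.COLOR_RGB2GRAY)
for r in (130,150,165,180,195,210,225,240,250): 
    m=np.nonzero(g[r,280:360]<50)[0]+280; print(r,m.min() if len(m) else None,m.max() if len(m) else None,len(m))
```

```text
Traceback (most recent call last):
AttributeError: 'float' object has no attribute 'round'
```

```bash
cat > adv.py <<'E'
from h import *
d=dvec(AG);B=bar(.2);f0=np.load("f0.npy")
for k in(.012,.020,.028):
    o=get_obs()
    if k>.012:
        hand.move_gripper(.035); bot.servo_line(B+k*d,velocity=.06); 
        print("pre",(F()-f0).round(1))
        hand.move_gripper(0,strength=30); bot.dwell(.2)
    o=get_obs(); print(k,(F()-f0).round(1),o["gripper_width"],o["grip_force"],o["time_s"])
    if o["gripper_width"]>.006: break
w=vision.read_camera("wrist"); np.savez("pics/g2.npz",fish=1,**w)
g=cv2.cvtColor(w["frame"],cv2.COLOR_RGB2GRAY)
for r in (130,150,165,180,195,210,225,240,250): 
    m=np.nonzero(g[r,280:360]<50)[0]+280; print(r,m.min() if len(m) else None,m.max() if len(m) else None,len(m))
E
python3 adv.py
```

```text
0.012 [ 0.3 -0.2  0.5] -0.00019097375700788128 0.0 13.0083
pre [-0.  -1.1  0.7]
0.02 [ 0.3 -0.4  0.2] 0.008127112585057734 29.23640549182892 14.275
130 None None 0
150 280 359 50
165 280 359 56
180 308 326 19
195 309 359 27
210 308 359 29
225 308 359 29
240 309 359 29
250 307 357 31
```

Run:
```python
from h import *
d=dvec(AG);B=bar(.2);f0=np.load("f0.npy")
w=dict(np.load("pics/g1.npz")); c,v=ray(w,(317,247)); T=B+.002*d
for k in(.011,0,-.011):
    s=((T+k*cy-c)@cy)/(v@cy); p=c+s*v; print(k,(p-T)@d,(p-T)@dvec(AG+np.pi/2))
hand.move_gripper(.035); bot.servo_line(B+.028*d,velocity=.06); print((F()-f0).round(1))
hand.move_gripper(0,strength=30); bot.dwell(.2); o=get_obs(); print((F()-f0).round(1),o["gripper_width"],o["grip_force"],o["time_s"])
w=vision.read_camera("wrist"); np.savez("pics/g3.npz",fish=1,**w)
cv2.imwrite("pics/g3.png",cv2.cvtColor(w["frame"],cv2.COLOR_RGB2BGR)[100:340,200:520])
s=vision.read_camera("side");cv2.imwrite("pics/s3.png",cv2.cvtColor(s["frame"],cv2.COLOR_RGB2BGR))
```

```text
0.011 -0.021292820809022603 4.5176862032003175e-05
0 0.0018042435823821695 8.255215383071456e-05
-0.011 0.024901307973786996 0.00011992744562951806
[-0.2 -0.9 -0. ]
[-0.2 -0.5 -0.9] 0.008686616141562721 29.531422555446625 15.525
```

Run:
```python
from h import *
f0=np.load("f0.npy"); P0=get_obs()["position"]-bar(.2)
def log(th):
    o=get_obs();f=o["wrist_force"]-f0;p=np.pi/6+th;r=np.cos(p)*cx+np.sin(p)*ez;t=-np.sin(p)*cx+np.cos(p)*ez
    print(round(th,2),"rad %.1f tan %.1f y %.1f"%(f@r,f@t,f@cy),"w %.4f"%o["gripper_width"],"t %.1f"%o["time_s"]); return np.linalg.norm(f)
for th in np.linspace(.2,2.0,13)[1:]:
    bot.servo_line(P0+bar(th),velocity=.12)
    if log(th)>35: break
s=vision.read_camera("side");cv2.imwrite("pics/s4.png",cv2.cvtColor(s["frame"],cv2.COLOR_RGB2BGR)[150:310,240:440])
np.save("P0.npy",P0)
```

```text
0.35 rad 2.1 tan 1.0 y 0.8 w 0.0085 t 15.9
0.5 rad 7.3 tan 0.9 y 3.3 w 0.0083 t 16.3
0.65 rad 10.8 tan 1.1 y 6.4 w 0.0087 t 16.6
0.8 rad 16.0 tan 0.8 y 7.6 w 0.0081 t 16.9
0.95 rad 18.9 tan 1.0 y 4.0 w 0.0083 t 17.2
1.1 rad 23.1 tan 1.8 y 5.0 w 0.0086 t 17.5
1.25 rad 28.4 tan 1.4 y 5.7 w 0.0088 t 17.8
1.4 rad 30.7 tan 1.6 y 4.1 w 0.0085 t 18.2
1.55 rad 27.0 tan 1.5 y 0.7 w 0.0087 t 18.5
1.7 rad 15.8 tan 2.0 y -0.8 w 0.0086 t 18.8
1.85 rad 7.1 tan 2.9 y -1.3 w 0.0086 t 19.1
2.0 rad 5.7 tan 2.5 y -1.0 w 0.0087 t 19.4
```

Run:
```python
from h import *
f0=np.load("f0.npy"); P0=np.load("P0.npy")
for th in (2.04,2.08,2.12,2.16):
    bot.servo_line(P0+bar(th),velocity=.05)
    o=get_obs();f=o["wrist_force"]-f0;p=np.pi/6+th;r=np.cos(p)*cx+np.sin(p)*ez;t=-np.sin(p)*cx+np.cos(p)*ez
    print(th,"rad %.1f tan %.1f"%(f@r,f@t),o["gripper_width"],o["time_s"])
    if abs(f@t)>12: break
np.save("Pend.npy",get_obs()["position"]); print(th)
s=vision.read_camera("side");cv2.imwrite("pics/s4.png",cv2.resize(cv2.cvtColor(s["frame"],cv2.COLOR_RGB2BGR)[150:300,240:440],None,fx=4,fy=4,interpolation=cv2.INTER_CUBIC))
```

```text
2.04 rad 5.7 tan 0.9 0.008589464131717373 19.7333
2.08 rad 3.6 tan 0.7 0.008574774052709412 19.9917
2.12 rad 6.8 tan -4.5 0.008804418336749487 20.25
2.16 rad 11.2 tan -22.6 0.008426464675081098 20.5083
2.16
```

View pics/s4.png

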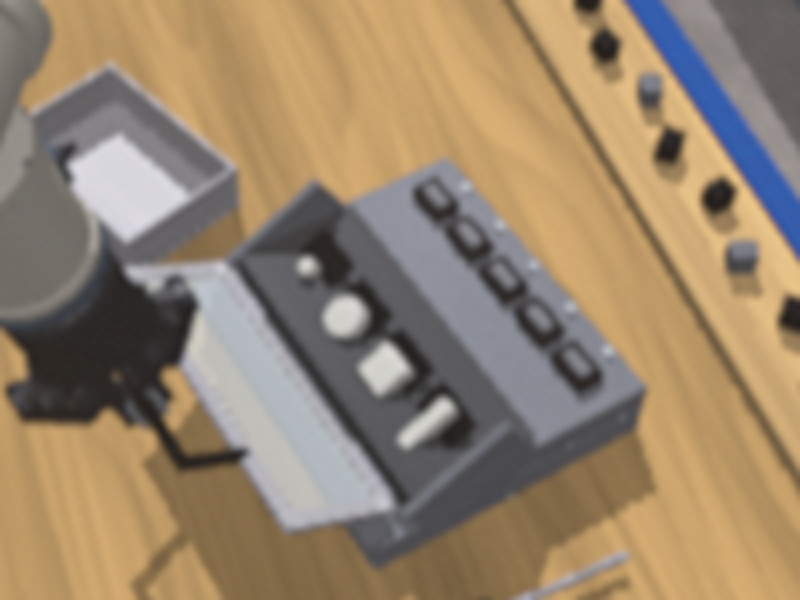

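```bash
cat >> h.py <<'E'
DP=dvec(A)
def press(y,s0,hold,smax):
    """advance along the press direction from offset s0 until fully down"""
    K=key(y); bot.servo_line(K+s0*DP,velocity=.1); bot.dwell(.2); f0=F(); s=s0; c=None; step=.002; prev=0
    while s<smax:
        s+=step; bot.servo_line(K+s*DP,velocity=.03); f=-(F()-f0)@DP
        if c is None and f>1.2: c=s; step=.001; print(" contact %.3f F %.1f"%(s,f))
        elif c: print("  %.3f F %.1f"%(s,f))
        if f>9 or (c and s-c>.010): break
    bot.dwell(hold); o=get_obs(); print(" held F %.1f t %.1f"%(-(o["wrist_force"]-f0)@DP,o["time_s"]))
    bot.servo_line(K+(s0 if c is None else c-.02)*DP,velocity=.1); return c
E
python3 - <<'E'
from h import *
s=dict(np.load("pics/side.npz"))
for n,u,v in[("bar",428,423),("sq",386,370),("rd",345,315),("small",308,267)]:
    p=onz(s,(240+u/4,150+v/4),.067)-ORG; print(n,p@cx,p@cy)
P0=np.load("P0.npy");d=dvec(AG)
bot.servo_line(P0+bar(2.105),velocity=.05)
f0=np.load("f0.npy"); print((F()-f0).round(1))
hand.move_gripper(.035); bot.dwell(.1); print((F()-f0).round(1))
bot.servo_line(P0+bar(2.105)-.09*d,velocity=.15); np.save("Prel.npy",P0+bar(2.105))
hand.move_gripper(0)
K=key(KEYS["sq"]); bot.reach(K-.13*DP,tq(A)); print(get_obs()["time_s"],get_obs()["position"]-K)
w=vision.read_camera("wrist"); np.savez("pics/k0.npz",fish=1,**w)
cv2.imwrite("pics/k0.png",cv2.cvtColor(w["frame"],cv2.COLOR_RGB2BGR))
E
```

```text
bar 0.009570193055139276 -0.08059709500736952
sq 0.008521748711154098 -0.030290168572518147
rd 0.008922457293746973 0.023826135782806037
small 0.00854313265175105 0.07402538486785151
[ 7.5  4.  -4. ]
[ 0.3 -1.1 -0.1]
23.0333 [-0.06419172 -0.0137129   0.11183712]
```

Run:
```python
from h import *
c=press(KEYS["sq"],-.045,.3,.045); print(c)
```

```text
contact 0.017 F 3.0
  0.018 F 2.9
  0.019 F 2.7
  0.020 F 3.9
  0.021 F 4.7
  0.022 F 5.5
  0.023 F 17.9
 held F 17.2 t 33.8
0.01700000000000003
```

Run:
```python
from h import *
K=key(KEYS["rd"]); bot.servo_line(K-.005*DP,velocity=.12)
c=press(KEYS["rd"],.009,.3,.03)
K=key(KEYS["bar"]); bot.servo_line(key(KEYS["rd"])-.01*DP,velocity=.12); bot.servo_line(K-.01*DP,velocity=.12)
c=press(KEYS["bar"],.009,1.4,.03)
bot.servo_line(K-.1*DP,velocity=.2); print(get_obs()["time_s"])
```

```text
contact 0.017 F 1.9
  0.018 F 1.9
  0.019 F 2.4
  0.020 F 3.0
  0.021 F 3.7
  0.022 F 3.4
  0.023 F 14.9
 held F 14.3 t 38.1
 contact 0.017 F 2.5
  0.018 F 3.1
  0.019 F 3.8
  0.020 F 4.4
  0.021 F 5.1
  0.022 F 5.8
  0.023 F 18.5
 held F 19.6 t 44.2
45.275
```

Run:
```python
from h import *
P0=np.load("P0.npy");Pr=np.load("Prel.npy");d=dvec(AG)
bot.reach(Pr-.09*d,tq(AG)); hand.move_gripper(.035); bot.dwell(.1); f0=F()
bot.servo_line(Pr,velocity=.1); print((F()-f0).round(1))
hand.move_gripper(0,strength=30); o=get_obs(); print(o["gripper_width"],o["time_s"],(F()-f0).round(1))
if o["gripper_width"]<.006: raise SystemExit
for th in [*np.linspace(2.1,.1,14)[1:],.05,.02,0,-.02,-.04,-.06]:
    bot.servo_line(P0+bar(th),velocity=.12 if th>.06 else .04)
    o=get_obs();f=o["wrist_force"]-f0;p=np.pi/6+th;r=np.cos(p)*cx+np.sin(p)*ez;t=-np.sin(p)*cx+np.cos(p)*ez
    print("%.2f rad %.1f tan %.1f w %.4f t %.1f"%(th,f@r,f@t,o["gripper_width"],o["time_s"]))
    if abs(f@r)>45 or (th<.06 and f@t>12): break
np.save("th.npy",th)
```

```text
[-0.9  0.3 -0.3]
0.00868061301465655 47.8417 [ 2.2  0.8 -1.2]
1.95 rad -2.0 tan 0.7 w 0.0087 t 48.2
1.79 rad 3.3 tan 1.3 w 0.0087 t 48.5
1.64 rad 8.8 tan 0.8 w 0.0088 t 48.8
1.48 rad 2.3 tan 0.0 w 0.0085 t 49.1
1.33 rad -5.3 tan 0.3 w 0.0083 t 49.5
1.18 rad -5.2 tan 0.3 w 0.0086 t 49.8
1.02 rad -4.9 tan -1.6 w 0.0082 t 50.1
0.87 rad -4.1 tan 0.1 w 0.0089 t 50.4
0.72 rad -3.3 tan -1.1 w 0.0086 t 50.8
0.56 rad -2.8 tan -0.9 w 0.0086 t 51.1
0.41 rad -3.3 tan -1.2 w 0.0087 t 51.4
0.25 rad -2.7 tan -2.5 w 0.0085 t 51.7
0.10 rad -3.2 tan -2.0 w 0.0087 t 52.1
0.05 rad -3.6 tan -1.3 w 0.0087 t 52.4
0.02 rad -4.7 tan -1.9 w 0.0083 t 52.6
0.00 rad -5.6 tan 19.3 w 0.0088 t 52.9
```

Run:
```python
from h import *
d=dvec(AG);p=get_obs()["position"]
hand.move_gripper(.035); bot.dwell(.1); bot.servo_line(p-.14*d,velocity=.12); bot.servo_line(p-.14*d+np.array([-.12,0,.1]),velocity=.2)
bot.dwell(.3); print(get_obs()["time_s"],F())
s=vision.read_camera("side");c=vision.read_camera("scene")
f=lambda x,a,b:cv2.resize(cv2.cvtColor(x["frame"],cv2.COLOR_RGB2BGR)[a:a+120,b:b+160],None,fx=2.5,fy=2.5,interpolation=cv2.INTER_CUBIC)
cv2.imwrite("pics/end.png",np.hstack([f(s,170,260),f(c,160,190)]))
```

```text
55.925 [ 0.6428325  -0.83455405 -0.52400293]
```

View pics/end.png

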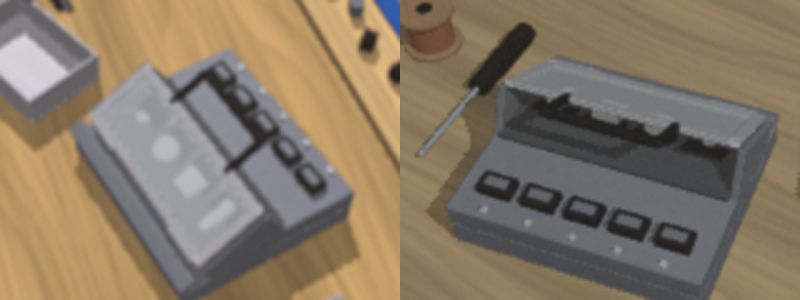

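The side view shows the guard lying flush on the cheeks, with the handle at the rear at about (235,120). The tray and screwdriver are where they started, and the arm is clear.

```bash
python3 -c "
from h import *
print(hand_in())"
```

```text
the job is handed in; nothing more can be done
None
```

I handed the job in at about 56 s with all steps done: guard opened to its stop, square and large round keys pressed, bar key held for 1.4 s, and guard closed and released. The small key was never pressed and the bystanders were left alone; hand-in returned no verdict.

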